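# Chuck a polishing drum in a tilted bench spindle

## Robot

A 6-joint arm with a two-finger parallel gripper is mounted at the origin on the work surface. World frame = base frame: x ahead of the robot, y to its left, z up, the work surface at z = 0. Lengths are in m, angles in rad, forces in N, time in s.
With the tool pointing down it reaches from about 0.3 to 1 m from the base axis. Payload 5.1 kg.
Tool frame: the origin (TCP) lies on the centre line of the jaws, within the pads' length; the fingertips stand 8 mm ahead of it and the grasp point (between the pads) lies 11 mm behind it (manip.nose_length is the distance from the TCP to the fingertips, in m); z points along the fingers, y is the direction in which the jaws open and shut (so a half turn about z gives the same grasp; the last joint's range is limited). The gripper opens to 95 mm and grips with 3 to 60 N. Pads are 20 mm wide; open, the fingers measure 119 mm over their backs; the gripper's body (75 mm by 180 mm) begins 59 mm behind the grasp point.
Start: joints at [1.027, 0.124, 1.65, -0, 1.367, -0.083], TCP at [0.289, 0.582, 0.223] pointing down, gripper open.
Joint ranges: [-2.61, 2.61], [-1.02, 2.33], [0.03, 2.71], [-1.35, 4.49], [0.32, 2.68], [-2.91, 2.91]. Speed limits (rad/s): [2.57, 2.57, 3.14, 3.14, 3.14, 3.14].

## Interface

Orientations are given as a unit quaternion [x, y, z, w].
In Python, from plant import manip gives the robot as it stands.
- The arm moves only by the shell command python3 -m crank 'ROWS' [OPENING] [FORCE]. ROWS is JSON, a list of rows, each a list of 2 entries, a list of its own where there are three numbers: the shift along the tool's x, y, z in cm, then the turn about the tool's z in degrees. In form: [[[x, y, z], twist], ...]. A call has 1 to 12 rows; each row shifts and turns the commanded pose from where the row before left it, along the tool's axes as they then stand; what a row does not reach is not made up. A row lasts 1/10 s, in which the tool goes at most 50 mm and 8.59 degrees, less where a joint would pass 70% of its speed; a pose out of reach is approached as far as the arm can. A call with a gripper value outside its range is refused whole. OPENING is the opening in per cent of the stroke, from 0 (shut) to 100 (fully open), set as the call begins (- or left out, the last holds). The fingers move at their own pace and stop on an object; FORCE is the grip in N (left out, the last holds). Time passes only in rows, so rows that do not move let the fingers close. It gives the time, the measured TCP pose, the force and the opening at its end, in the units of the state.
- manip.get_state(): the state, without advancing time (a new reading comes with each control period).
- manip.get_image(name): name is "side" or "top" or "wrist"; returns a dict with "image" (480x640x3 uint8, red, green, blue), "vertical_fov" (degrees; the focal length in pixels is half the picture's height over the tangent of half this angle, whatever the lens; pixels are square), "cx", "cy" (the principal point, pixels), "extrinsics" (4x4, takes a point from camera to world coordinates). Camera axes: x right, y up, looking along -z (the intrinsics and any distortion apply to the point x, -y, -z); pixel columns grow to the right and rows downward; lengths in m; the calibration is good to about 2 mm. A picture is of the moment at which its call begins. There is no depth.
- manip.finish_job(): hands the job in, once; it reports no verdict.
Trained networks look in a picture, given as the dict that the camera call returned (one of the last four; its "shot" number tells which), for a name from the list of things; names that differ only in an ending like _2 or _b are one class to them, and where a whole thing is asked for, a point or a joint stands for the part that bears it (a point fixed in the world has none). Each returns a list of dicts, best first, with "p" (0 to 1); they miss things now and then, are a little off and sometimes report something else, mostly with a low value. They report only what shows in the picture. A call takes as long as a camera call.
- manip.boxes_of(picture, query): "xyz" ([x, y, z] in m, in the coordinates of the camera as it stood for that picture, good to about 4 mm: the middle of the surface that is visible of it).
- manip.silhouettes(picture, query): "region" (480x640 bool, what is visible of it).
The state is a dict: "clock": time; "joints": joint angles; "joint_velocities": joint speeds; "joint_torque": joint torques, N m; "tcp_pos": TCP position; "eef_rot": TCP orientation; "wrist_force": force on the tool from outside, world axes, zero at the start; "moment": the same for the moment, N m; "width": finger opening in m.
Only numpy, scipy, OpenCV 4.12 (cv2) and the standard library are available. Lean on these libraries where they do the work, as an engineer would, in place of code of your own. Each camera call takes 0.05 s, during which the arm holds its last target. There are 200 camera calls.

## Task

Get the bench polishing spindle ready: take the arbor with the plain straight drum head out of the wooden rack, slide its shank fully home in the open collet of the tilted spindle, then turn the knurled collet nut clockwise, seen from the nose, until it is tight and the collet grips the shank. Let go of everything at the end, leave the other arbors in the rack, and do not disturb anything else on the bench.

Things in the scene. Friction and masses are not known exactly. Their poses are not given: they have to be found in the camera images.
- drum_arbor: The arbor to fit: steel shank 8 mm across, 50 mm long, end chamfered; grey straight cylindrical drum head 18 mm across, 26 mm long, flat top; 45 g. Stands shank down in one of the rack's holes (which one varies), 12 mm of bare shank above the rack, head 57 to 83 mm above the bench. Origin: the shank's free end; z along the arbor towards the head (head at z = 50 to 76 mm).
- ball_arbor: Bystander arbor: same shank, a 24 mm ball as head. It stands shank down in the rack with 12 mm of bare shank showing. Origin at the shank's end, z along the arbor towards the head; about 45 g. Leave it in the rack.
- cone_arbor: Bystander arbor: same shank, a cone as head, 22 mm across at its foot, 5 mm at its tip, 27 mm long. It stands shank down in the rack with 12 mm of bare shank showing. Origin at the shank's end, z along the arbor towards the head; about 45 g. Leave it in the rack.
- wheel_arbor: Bystander arbor: same shank, a flat wheel as head, 30 mm across and 9 mm thick. It stands shank down in the rack with 12 mm of bare shank showing. Origin at the shank's end, z along the arbor towards the head; about 45 g. Leave it in the rack.
- rack: Wooden block, 70 (x) by 190 (y) by 45 mm high, fixed. Origin: centre of its underside. Four blind 9.6 mm holes along its y axis at y = -66, -22, 22, 66 mm, floors 7 mm above the bench, an arbor standing in each. A head is best gripped with the fingers closing along the rack's x, across the row.
- collet_mouth (a point): Centre of the collet nut's front face, 180 to 195 mm up. z: the spindle's axis, out of the nose, leaning 26 to 40 degrees from vertical towards the spindle's -x. The shank enters along -z; when home, 8 mm of shank and the head stand 34 mm past this point. A clear visor 110 mm wide stands 78 to 91 mm off the axis on the +x side, from 56 mm below this face to 14 mm above.
- collet_stop (a point): Floor of the collet's bore, where the shank's end rests when fully home: 42 mm inside collet_mouth, on the axis; same axes.
- nut_grip (a point): Centre of the knurled collet nut, on the axis, 13 mm inside collet_mouth: a steel ring 36 mm across, 26 mm long (front 5 mm tapering to 31 mm, opening 17 mm); behind it a nose 48 mm across. z out of the nose; x, y turn with the nut. Gripped anywhere round it, fingers along the axis, one each side of the fitted head.
- nut (a joint): Turn of the nut, rad: 0 slack, growing clockwise seen from outside looking at the nose (right-handed about -z). Starts at 0 to 0.5. Draws three jaws in by 0.6 mm a radian: 1.3 mm clear of a centred shank at 0, touching at 2.2, gripping well past 2.6; stops dead at 3.0, fully tight. Takes about 0.2 N m; stays where left. A shank in the slack collet may lean a little; tightening centres it. The spindle is locked.
- head (a joint): Tilt of the spindle's head from vertical, rad, between 0.45 and 0.70; clamped hard.
- spindle: Bench polishing spindle, screwed down: foot 190 by 130 by 18 mm (x from -40 to 150 mm), yoke 133 mm high round a 48 mm thick cylindrical head that pivots at x = 60 mm, 108 mm up, and leans towards the spindle's -x. Origin on the bench, near below the collet nut.
- jaw_a: One of the three steel collet jaws inside the nut, 22 mm long, spaced at 120 degrees round the axis; driven by the nut only. Origin on the spindle's axis, 23.5 mm inside collet_mouth. Slides up to 1.8 mm inwards.
- jaw_b: One of the three steel collet jaws inside the nut, 22 mm long, spaced at 120 degrees round the axis; driven by the nut only. Origin on the spindle's axis, 23.5 mm inside collet_mouth. Slides up to 1.8 mm inwards.
- jaw_c: One of the three steel collet jaws inside the nut, 22 mm long, spaced at 120 degrees round the axis; driven by the nut only. Origin on the spindle's axis, 23.5 mm inside collet_mouth. Slides up to 1.8 mm inwards.
- bell_a: Bystander: nickel-plated bell-shaped hand press standing on its 56 mm foot, 92 mm tall, somewhere between the rack and the spindle. Origin at its underside. Leave it where it is.
- bell_b: Bystander: another bell-shaped hand press like bell_a, standing off to the left. Origin at its underside. Leave it where it is.
- loupe: Bystander: black eye loupe, 38 mm across, 32 mm tall, upright. Origin at its underside. Leave it where it is.
- dish: Bystander: small glass dish, 76 mm across, 26 mm high. Origin at its underside. Leave it where it is.
- hammer: Bystander: brass hammer lying down, 190 mm long, 22 mm thick. Origin at its underside. Leave it where it is.
- driver: Bystander: fine screwdriver lying down, 150 mm long, 13 mm thick. Origin at its underside. Leave it where it is.
- holder: Bystander: grey movement holder with a brass movement in it, 75 by 36 mm, 20 mm high. Origin at its underside. Leave it where it is.
- tweezers: Bystander: steel tweezers lying down, 115 mm long. Origin at its underside. Leave it where it is.

How it is judged:
By the outcome, as a careful person would: the job done as asked, in the order asked, and still so for the second after the job is handed in, with the robot touching nothing.
It also fails if it takes over 67 s, if anything falls off the work surface, if the arm or the gripper's body presses on something with over 40 N, if the wrist force passes 120 N, or if a joint passes its speed limit or range.

## Working session

There is one attempt and no reset: what is moved stays moved. The work goes in short steps, Python scripts to look and compute and a shell command to move; the robot and the scene stay as the last step left them, time stands still between calls to the robot, and variables do not carry over. Pictures are saved under pics/ and viewed, about 8 in all and at most 12, crops included, and the job is handed in when it is done.

```bash
mkdir -p pics; ls; cat > h.py <<'E'
import numpy as np, cv2
from plant import manip
from scipy.spatial.transform import Rotation as R
def snap(n,f=None):
    p=manip.get_image(n)
    if f: cv2.imwrite('pics/'+f,p['image'][:,:,::-1])
    return p
def world(p,x):
    E=np.array(p['extrinsics']); return E[:3,:3]@np.array(x)+E[:3,3]
def find(p,q,k=2):
    return [(round(d['p'],2),np.round(world(p,d['xyz']),4)) for d in manip.boxes_of(p,q)[:k]]
def foc(p): return 240/np.tan(np.radians(p['vertical_fov'])/2)
def proj(p,X):
    E=np.array(p['extrinsics']); c=E[:3,:3].T@(np.array(X)-E[:3,3]); f=foc(p)
    return np.array([p['cx']+f*c[0]/-c[2], p['cy']+f*(-c[1])/-c[2]])
def ray(p,u,v):
    E=np.array(p['extrinsics']); f=foc(p)
    d=E[:3,:3]@np.array([(u-p['cx'])/f,-(v-p['cy'])/f,-1]); return E[:3,3],d/np.linalg.norm(d)
def tri(rs):
    A=sum(np.eye(3)-np.outer(d,d) for o,d in rs); b=sum((np.eye(3)-np.outer(d,d))@o for o,d in rs)
    return np.linalg.solve(A,b)
E
python3 - <<'E'
from h import *
for n in ['side','top','wrist']:
    p=snap(n,n+'0.png'); print(n,[k for k in p if k!='image'],{k:p[k] for k in p if k not in('image','extrinsics')}); print(np.round(p['extrinsics'],3))
    for q in ['drum_arbor','ball_arbor','cone_arbor','wheel_arbor','rack','collet_mouth','nut_grip','collet_stop','spindle','bell_a','loupe','dish']: print(q,find(p,q))
print(manip.get_state())
E
```

```text
pics
side ['vertical_fov', 'cx', 'cy', 'extrinsics', 'shot'] {'vertical_fov': 54.925634111088044, 'cx': 316.20906619914945, 'cy': 243.78607407939225, 'shot': 1}
[[-0.85   0.386 -0.359  0.189]
 [-0.527 -0.63   0.571  0.548]
 [-0.006  0.674  0.739  0.826]
 [ 0.     0.     0.     1.   ]]
drum_arbor [(0.7, array([0.5814, 0.2361, 0.0779])), (0.5, array([0.4169, 0.2023, 0.0126]))]
ball_arbor [(0.46, array([0.5424, 0.1491, 0.0799]))]
cone_arbor [(0.45, array([0.5663, 0.1896, 0.0659]))]
wheel_arbor [(0.54, array([0.5265, 0.1128, 0.0706]))]
rack [(0.7, array([0.5501, 0.184 , 0.0463]))]
collet_mouth [(0.57, array([ 0.6098, -0.1437,  0.1709])), (0.51, array([ 5.569e-01, -3.954e-01,  2.000e-04]))]
nut_grip [(0.57, array([ 0.5746, -0.1473,  0.1818]))]
collet_stop [(0.84, array([ 0.6111, -0.1501,  0.1725])), (0.22, array([ 0.3652, -0.1742,  0.0168]))]
spindle [(0.57, array([ 0.5959, -0.1374,  0.0366]))]
bell_a [(0.94, array([0.4965, 0.0117, 0.0233])), (0.53, array([0.5655, 0.1901, 0.067 ]))]
loupe [(0.69, array([0.6947, 0.0188, 0.0227])), (0.37, array([0.4166, 0.2034, 0.0115]))]
dish [(0.7, array(
[... 1772 characters left out ...]
1.95, 'joints': array([ 1.02740603e+00,  1.23820077e-01,  1.65031211e+00, -1.25528489e-05,
        1.36749577e+00, -8.25848124e-02]), 'joint_velocities': array([-1.63264156e-04,  6.25377180e-05,  1.92454922e-04,  6.10687385e-04,
       -3.54160342e-05, -8.74530568e-04]), 'joint_torque': array([-2.66680006e-03, -4.17594659e+01, -3.60204184e+01,  7.73464632e-02,
        4.32524295e-02, -3.05751234e-05]), 'tcp_pos': array([0.28904717, 0.58217736, 0.22263604]), 'eef_rot': array([ 2.28368410e-01,  9.73574789e-01, -1.86849617e-05,  4.14116082e-07]), 'wrist_force': array([ 0.05965317, -0.0862402 , -0.27550676]), 'moment': array([-0.0400294 , -0.09249485, -0.0417755 ]), 'width': 0.09543705046359656}
```

View pics/side0.png

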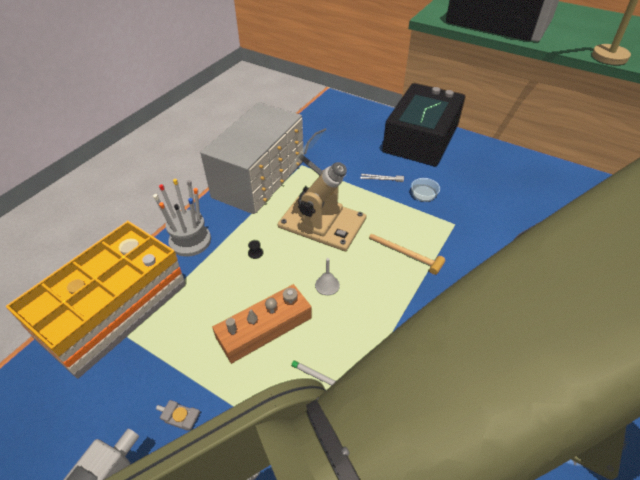

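View pics/top0.png

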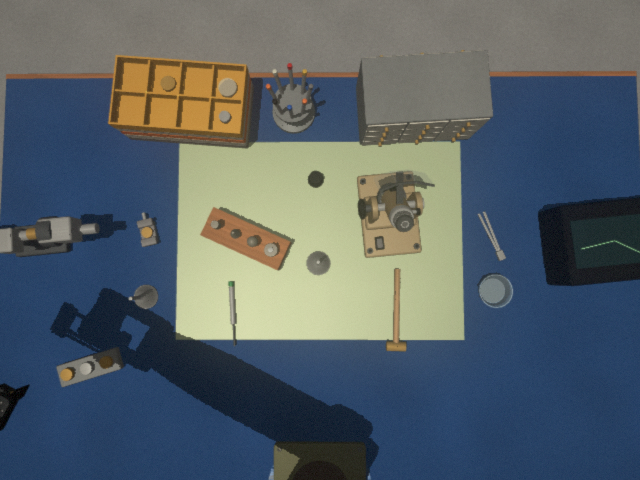

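```bash
python3 -m crank '[[[-4.19,-1.84,0.2],0],[[-4.19,-1.84,0.2],0],[[-4.19,-1.84,0.2],0],[[-4.19,-1.84,0.2],0],[[-4.19,-1.84,0.2],0],[[-4.19,-1.84,0.2],0],[[-4.19,-1.84,0.2],0],[[-4.19,-1.84,0.2],0],[[-4.19,-1.84,0.2],0],[[-4.19,-1.84,0.2],0]]' 60 20
python3 -m crank '[[[0,0,0],-8.5],[[0,0,0],-8.5],[[0,0,0],-8.5],[[0,0,0],-8.5],[[0,0,0],-8.5],[[0,0,0],-8.5],[[0,0,0],-8.5],[[0,0,0],-8.5],[[0,0,0],-8.5],[[0,0,0],-8.5],[[0,0,0],-8.4],[[0,0,0],0]]'
python3 - <<'E'
from h import *
s=manip.get_state(); print(s['clock'],s['tcp_pos'],s['joints'],R.from_quat(s['eef_rot']).as_matrix().round(3).tolist())
p=snap('wrist','w1.png'); t=snap('top')
def mid(p,q):
    d=manip.silhouettes(p,q)
    return [(round(e['p'],2),np.argwhere(e['region']).mean(0)[::-1].round(1),e['region'].sum()) for e in d[:2]]
for q in ['drum_arbor','wheel_arbor','ball_arbor','cone_arbor']:
    print(q,find(p,q),mid(p,q),mid(t,q))
E
```

```text
clock: 2.95
tcp_pos: [0.5836, 0.2295, 0.2028]
eef_rot: [0.228, 0.974, 0.0, 0.0]
wrist_force: [0.9, 0.3, 1.1]
width: 0.0572
clock: 4.15
tcp_pos: [0.5826, 0.2311, 0.2027]
eef_rot: [-0.552, 0.834, -0.0, 0.0]
wrist_force: [0.1, -0.4, -0.6]
width: 0.0575
4.15 [0.58255659 0.23106231 0.20270124] [ 2.91958604e-01  8.62535909e-02  1.72476606e+00  2.83490181e-05
  1.33046554e+00 -2.44788933e+00] [[-0.391, -0.92, 0.0], [-0.92, 0.391, 0.0], [-0.0, -0.0, -1.0]]
drum_arbor [(0.94, array([0.5875, 0.2214, 0.0867]))] [(0.7, array([312.8, 224. ]), np.int64(558))] [(0.61, array([215.5, 224.5]), np.int64(62))]
wheel_arbor [(0.62, array([0.5318, 0.105 , 0.0739]))] [(0.82, array([316.9,  36.9]), np.int64(1679))] [(0.48, array([270.6, 249.7]), np.int64(147))]
ball_arbor [(0.76, array([0.553 , 0.1448, 0.079 ])), (0.71, array([0.5325, 0.1051, 0.0729]))] [(0.67, array([315.7, 104.4]), np.int64(913)), (0.27, array([528.9, 292.7]), np.int64(1395))] [(0.64, array([251.7, 241.4]), np.int64(110))]
cone_arbor [(0.89, array([0.567 , 0.1852, 0.0652]))] [(0.7, array([314.1, 164.5]), np.int64(585))] [(0.59, array([234.9, 233.5]), np.int64(43)), (0.36, array([398.8, 196.1]), np.int64(1942))]
```

View pics/w1.png

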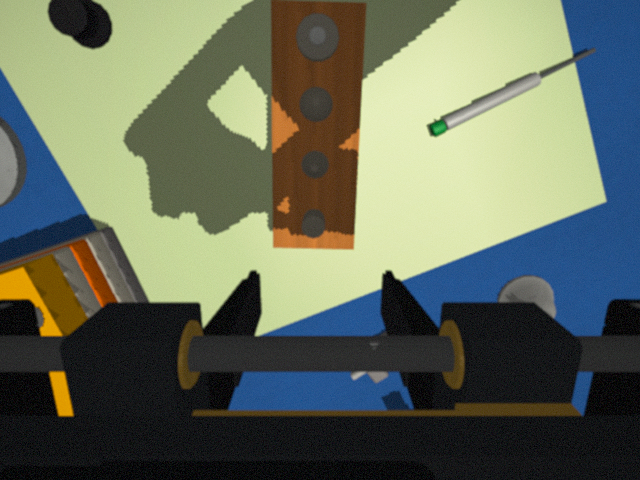

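```bash
python3 - <<'E'
from h import *
p=snap('wrist'); t=snap('top')
for n,P,uvs in [('w',p,{'drum':(312.8,224,.077),'cone':(314.1,164.5,.068),'ball':(315.7,104.4,.075),'wheel':(316.9,36.9,.066)}),('t',t,{'drum':(215.5,224.5,.079),'cone':(234.9,233.5,.07),'ball':(251.7,241.4,.075),'wheel':(270.6,249.7,.066)})]:
    for k,(u,v,z) in uvs.items():
        o,d=ray(P,u,v); print(n,k,(o+d*(z-o[2])/d[2]).round(4))
for q in ['nut_grip','collet_mouth','collet_stop','spindle','head']:
    for P in (p,t): print(q,find(P,q))
E
```

```text
w drum [0.5862 0.2248 0.077 ]
w cone [0.568  0.1846 0.068 ]
w ball [0.55   0.1459 0.075 ]
w wheel [0.5316 0.1046 0.066 ]
t drum [0.5859 0.2224 0.079 ]
t cone [0.5671 0.1818 0.07  ]
t ball [0.5495 0.1443 0.075 ]
t wheel [0.532  0.1042 0.066 ]
nut_grip []
nut_grip [(0.85, array([ 0.584 , -0.1631,  0.1866]))]
collet_mouth []
collet_mouth [(0.9, array([ 0.6401, -0.1554,  0.185 ])), (0.16, array([ 5.045e-01, -4.000e-04,  1.800e-02]))]
collet_stop []
collet_stop [(0.84, array([ 0.6375, -0.1584,  0.1896]))]
spindle []
spindle [(0.64, array([ 0.5816, -0.1611,  0.1888])), (0.63, array([ 0.6071, -0.1514,  0.0746]))]
head []
head [(0.87, array([ 0.634 , -0.1538,  0.1839]))]
```

```bash
python3 -m crank '[[[0.5,-0.6,0],1.4],[[0,0,3.6],0],[[0,0,3.6],0],[[0,0,3.4],0],[[0,0,2.4],0],[[0,0,1.1],0],[[0,0,0],0]]'
python3 -m crank '[[[0,0,0],0],[[0,0,0],0],[[0,0,0],0],[[0,0,0],0],[[0,0,0],0]]' 0 40
python3 -m crank '[[[0,0,-2.5],0],[[0,0,-3.5],0],[[0,0,-4],0],[[0,0,-4],0],[[0,0,-4],0],[[0,0,0],0]]'
python3 - <<'E'
from h import *
s=manip.get_state(); print(s['clock'],s['tcp_pos'],s['joints'])
p=snap('wrist','w2.png')
print(find(p,'drum_arbor'))
E
```

```text
clock: 6.15
tcp_pos: [0.585, 0.2234, 0.0598]
eef_rot: [-0.541, 0.841, 0.0, -0.002]
wrist_force: [0.4, -0.4, 0.1]
width: 0.0573
clock: 6.65
tcp_pos: [0.5864, 0.2242, 0.0624]
eef_rot: [-0.542, 0.841, -0.0, 0.001]
wrist_force: [0.3, 0.1, -0.3]
width: 0.0229
clock: 7.25
tcp_pos: [0.5893, 0.2251, 0.2502]
eef_rot: [-0.542, 0.841, -0.002, 0.006]
wrist_force: [0.1, 0.1, 1.1]
width: 0.0173
7.25 [0.58934346 0.2250862  0.25021056] [ 2.79795561e-01  5.86152694e-02  1.67374405e+00 -6.99215339e-05
  1.39590569e+00 -2.43600718e+00]
[(0.74, array([0.5911, 0.2219, 0.2647]))]
```

View pics/w2.png

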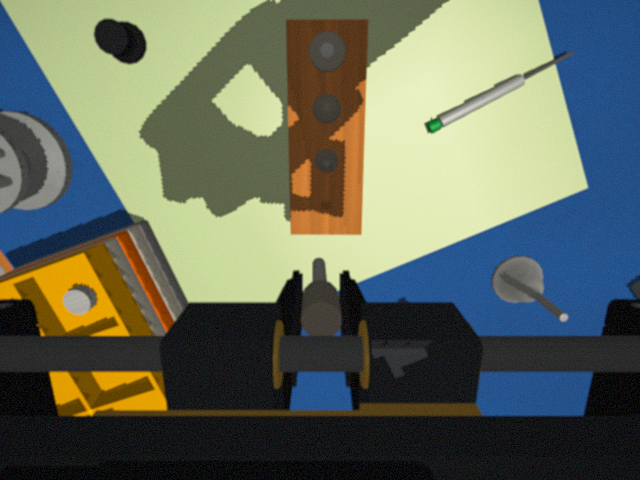

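```bash
python3 -m crank '[[[0.22,-2.85,-3.1],0],[[0.22,-2.85,-3.1],0],[[0.22,-2.85,-3.1],0],[[0.22,-2.85,-3.1],0],[[0.22,-2.85,-3.1],0],[[0.22,-2.85,-3.1],0],[[0.22,-2.85,-3.1],0],[[0.22,-2.85,-3.1],0],[[-1.45,-2.63,0],0],[[-1.45,-2.63,0],0]]' 0 40
python3 - <<'E'
from h import *
s=manip.get_state(); print(s['clock'],s['tcp_pos'],s['joints'])
E
```

```text
clock: 8.35
tcp_pos: [0.8475, 0.1178, 0.489]
eef_rot: [-0.541, 0.841, 0.0, -0.0]
wrist_force: [0.3, 0.6, -0.4]
width: 0.0176
8.35 [0.84748273 0.11775684 0.48900242] [ 7.53613928e-02  6.34735860e-01  5.60079292e-01  5.88987252e-05
  1.94732768e+00 -2.63924588e+00]
```

```bash
python3 -m crank '[[[-1.45,-2.63,0],0],[[-1.45,-2.63,0],0],[[-1.45,-2.63,0],0],[[-1.45,-2.63,0],0],[[0,0,0],0]]'
python3 - <<'E'
from h import *
s=manip.get_state(); print(s['clock'],s['tcp_pos'],s['joints'],R.from_quat(s['eef_rot']).as_matrix()[:,2])
E
```

```text
clock: 8.85
tcp_pos: [0.9261, 0.1226, 0.4622]
eef_rot: [-0.542, 0.841, -0.003, 0.007]
wrist_force: [0.3, -0.1, -0.9]
width: 0.0171
8.85 [0.9261278  0.12256509 0.46223239] [ 7.37018523e-02  9.99099745e-01  3.25354796e-02  1.77540833e-03
  2.09488351e+00 -2.64074578e+00] [ 0.01491854  0.00264282 -0.99988522]
```

```bash
python3 -m crank '[[[-1.7,-3.0,-3.5],0],[[-1.7,-3.0,-3.5],0],[[-1.7,-3.0,-3.5],0],[[-1.7,-3,-3.5],0]]'
python3 - <<'E'
from h import *
s=manip.get_state(); print(s['clock'],s['tcp_pos'],s['joints'],R.from_quat(s['eef_rot']).as_matrix()[:,2])
E
```

```text
clock: 9.25
tcp_pos: [0.9162, 0.1164, 0.5413]
eef_rot: [-0.54, 0.838, -0.031, 0.065]
wrist_force: [-0.6, -0.4, -0.5]
width: 0.0173
9.25 [0.91617115 0.11635396 0.54129425] [ 0.06556821  0.91927594  0.02522521  0.0098372   2.05403772 -2.64501514] [ 0.14166423  0.0180314  -0.98975053]
```

```bash
python3 -m crank '[[[-1.7,-3.0,-3.5],0],[[-1.7,-3.0,-3.5],0],[[-1.7,-3.0,-3.5],0],[[-1.7,-3,-3.5],0],[[-1.7,-3.0,-3.5],0],[[-1.7,-3.0,-3.5],0],[[-1.7,-3.0,-3.5],0],[[-1.7,-3,-3.5],0]]'
python3 - <<'E'
from h import *
s=manip.get_state(); print(s['clock'],s['tcp_pos'],s['joints'],R.from_quat(s['eef_rot']).as_matrix()[:,2])
a=snap('side')['image'][130:290,230:430]; b=snap('top')['image'][150:290,320:470]
a=cv2.resize(a,(600,480),interpolation=cv2.INTER_CUBIC);
cv2.imwrite('pics/side_c.png',a[:,:,::-1]); cv2.imwrite('pics/top_c.png',cv2.resize(b,(600,560),interpolation=cv2.INTER_CUBIC)[:,:,::-1])
E
```

```text
clock: 10.05
tcp_pos: [0.8799, 0.1029, 0.6777]
eef_rot: [-0.533, 0.827, -0.077, 0.16]
wrist_force: [-0.0, -0.5, -0.3]
width: 0.0174
10.05 [0.87992907 0.1029323  0.67771919] [ 0.04733269  0.77360912  0.0253647   0.02918508  1.98734896 -2.65165223] [ 0.34591988  0.04310113 -0.93727356]
```

View pics/top_c.png

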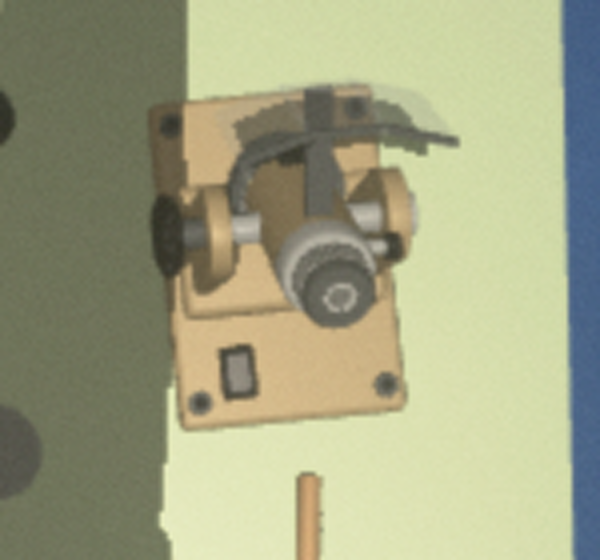

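View pics/side_c.png

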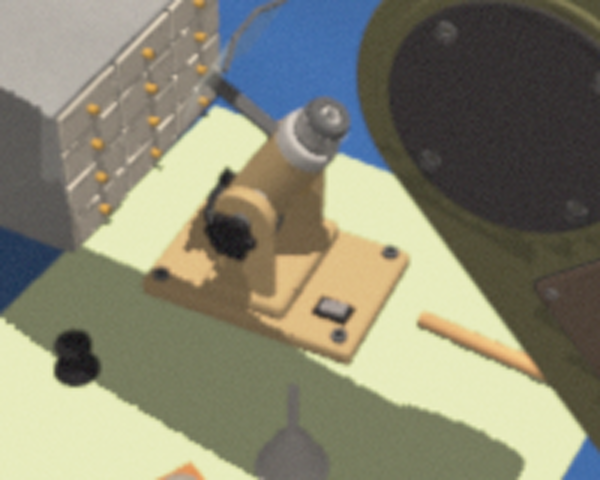

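```bash
python3 - <<'E'
from h import *
from scipy.optimize import least_squares
t=snap('top'); s=snap('side')
tc=lambda u,v:(320+u/4-.4,150+v/4-.4); sc=lambda u,v:(230+u/3-.3,130+v/3-.3)
A,B=-1,1
obs=[(t,tc(171,126),1,1),(t,tc(355,107),1,-1),(t,tc(386,384),-1,-1),(t,tc(200,403),-1,1),
(s,sc(161,273),1,1),(s,sc(339,336),-1,1),(s,sc(390,253),-1,-1),(t,tc(341,296),0,0),(s,sc(331,113),0,0)]
def pts(q,i,j):
    x,y,ps,th,a,b,L=q
    if i==0: l=[.06-L*np.sin(th),0,.108+L*np.cos(th)]
    else: l=[.055+i*a,j*b,.0185]
    return R.from_euler('z',ps).apply(l)+[x,y,0]
f=lambda q:np.r_[np.concatenate([proj(P,pts(q,i,j))-uv for P,uv,i,j in obs]),(q[6]-.0958)/.001]
r=least_squares(f,[.57,-.15,.1,.55,.08,.05,.0958]); q=r.x
print(q.round(4),pts(q,0,0).round(4)); print(r.fun.round(1))
print('mouth tri',tri([ray(t,*tc(341,296)),ray(s,*sc(331,113))]).round(4))
print('tool z wanted',R.from_euler('z',q[2]).apply([np.sin(q[3]),0,-np.cos(q[3])]).round(4))
st=manip.get_state(); print(st['tcp_pos'],R.from_quat(st['eef_rot']).as_matrix().round(4).tolist())
E
```

```text
[ 0.5629 -0.1664  0.0971  0.5343  0.0804  0.0531  0.0956] [ 0.5741 -0.1653  0.1903]
[-0.2 -0.1 -0.2  0.2 -0.2  0.4 -0.2  0.2 -0.1 -0.4 -0.3 -0.6 -0.1 -0.8
 -0.2  0.5 -0.2 -0.6 -0.2]
mouth tri [ 0.5749 -0.1666  0.1875]
tool z wanted [ 0.5068  0.0493 -0.8606]
[0.88009442 0.1030464  0.67691212] [[-0.381, -0.858, 0.3445], [-0.9066, 0.4198, 0.0429], [-0.1815, -0.296, -0.9378]]
```

```bash
python3 -m crank '[[[-0.3,-3.4,-3.4],0],[[-0.3,-3.4,-3.4],0],[[-0.3,-3.4,-3.4],0],[[-0.3,-3.4,-3.4],0]]'
python3 - <<'E'
from h import *
s=manip.get_state(); print(s['clock'],s['tcp_pos'],s['joints'],R.from_quat(s['eef_rot']).as_matrix()[:,2])
E
```

```text
clock: 10.65
tcp_pos: [0.8492, 0.0416, 0.7511]
eef_rot: [-0.527, 0.819, -0.1, 0.203]
wrist_force: [-0.4, 0.2, -1.4]
width: 0.0173
10.65 [0.8492318  0.04156267 0.7510627 ] [-0.03599397  0.69151701  0.02517661  0.07074879  1.97150617 -2.70704482] [ 0.4383411   0.04934778 -0.89745299]
```

```bash
python3 -m crank '[[[0.5,-3.7,-3.2],0],[[0.5,-3.7,-3.2],0],[[0.5,-3.7,-3.2],0]]'
python3 - <<'E'
from h import *
s=manip.get_state(); print(s['clock'],s['tcp_pos'],s['joints'],R.from_quat(s['eef_rot']).as_matrix().round(4).tolist())
E
```

```text
clock: 10.95
tcp_pos: [0.8233, -0.0226, 0.7994]
eef_rot: [-0.521, 0.812, -0.119, 0.233]
wrist_force: [-0.5, -0.3, -0.2]
width: 0.0175
10.95 [ 0.82334247 -0.02257884  0.79935156] [-0.13250191  0.63668788  0.02521888  0.12498385  1.95850143 -2.76659347] [[-0.3476, -0.7912, 0.5031], [-0.9025, 0.4278, 0.0494], [-0.2543, -0.4369, -0.8628]]
```

```bash
python3 -m crank '[[[0,0,0],8],[[0,0,0],8],[[0,0,0],8],[[0,0,0],8],[[4.06,1.11,1.87],0],[[4.06,1.11,1.87],0],[[4.06,1.11,1.87],0],[[4.06,1.11,1.87],0],[[4.06,1.11,1.87],0],[[4.06,1.11,1.87],0],[[4.06,1.11,1.87],0]]'
python3 -m crank '[[[4.06,1.11,1.87],0],[[4.06,1.11,1.87],0],[[4.06,1.11,1.87],0],[[4.06,1.11,1.87],0],[[4.06,1.11,1.87],0],[[4.06,1.11,1.87],0],[[0,0,0],0],[[0,0,0],0]]'
python3 - <<'E'
from h import *
s=manip.get_state(); M=R.from_quat(s['eef_rot']).as_matrix(); print(s['clock'],s['tcp_pos'],s['joints'],M.round(4).tolist())
p=snap('wrist','w3.png')
for k in (.04,.05,.055,.06,.065,.07): print(k,proj(p,s['tcp_pos']+M[:,2]*k).round(1))
print('grasp',proj(p,s['tcp_pos']-M[:,2]*.011).round(1))
print('mouth',proj(p,[.5741,-.1653,.1903]))
print(find(p,'collet_mouth'),find(p,'nut_grip'))
E
```

```text
clock: 12.05
tcp_pos: [0.6812, -0.0918, 0.5893]
eef_rot: [-0.278, 0.924, -0.05, 0.257]
wrist_force: [-0.2, -0.5, -0.3]
width: 0.0171
clock: 12.85
tcp_pos: [0.5326, -0.1613, 0.3686]
eef_rot: [-0.277, 0.925, -0.05, 0.256]
wrist_force: [0.9, 0.1, 0.8]
width: 0.0172
12.85 [ 0.53257423 -0.16130864  0.36855064] [-0.54818461 -0.43347551  1.96744678  0.33297024  1.19132403 -2.76032907] [[-0.7148, -0.4871, 0.5017], [-0.5386, 0.8411, 0.0494], [-0.4461, -0.2349, -0.8636]]
0.04 [320.2 269.3]
0.05 [320.2 263.2]
0.055 [320.2 260.3]
0.06 [320.2 257.5]
0.065 [320.2 254.9]
0.07 [320.2 252.3]
grasp [320.2 311.7]
mouth [341.83331283 155.87298453]
[(0.95, array([ 0.6409, -0.1639,  0.1931]))] [(0.96, array([ 0.5752, -0.1658,  0.1898]))]
```

View pics/w3.png

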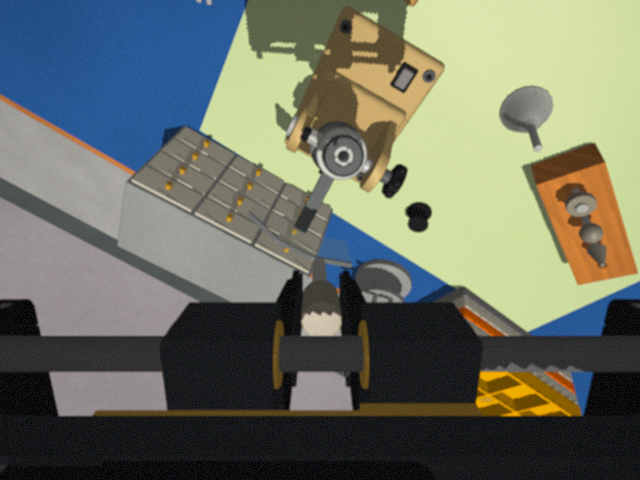

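```bash
python3 -m crank '[[[1.7,0.6,1],0],[[1.7,0.6,2],0],[[1.8,0.63,2.5],0],[[0,0,2],0],[[0,0,1.5],0],[[0,0,0.5],0],[[0,0,0],0],[[0,0,0],0]]'
python3 - <<'E'
from h import *
s=manip.get_state(); M=R.from_quat(s['eef_rot']).as_matrix(); print(s['clock'],s['tcp_pos'],s['joints'],M.round(4).tolist())
m=np.array([.5741,-.1653,.1903]); print('mouth in tool',M.T@(m-s['tcp_pos']))
p=snap('wrist'); t=snap('top'); sd=snap('side')
for k in (.05,.055,.06,.065,.07,.08,.09): print(k,proj(p,s['tcp_pos']+M[:,2]*k).round(1))
print('mouth',proj(p,m),proj(t,m),proj(sd,m),proj(t,s['tcp_pos']+M[:,2]*.057),proj(sd,s['tcp_pos']+M[:,2]*.057))
a=cv2.resize(p['image'][90:290,250:400],(450,600),interpolation=cv2.INTER_CUBIC)
def c(P):
    u,v=proj(P,m).astype(int); return cv2.resize(P['image'][v-25:v+25,u-29:u+29],(348,300),interpolation=cv2.INTER_CUBIC),(u-29,v-25)
b,ob=c(t); d,od=c(sd); print(ob,od)
cv2.imwrite('pics/w4.png',np.hstack([a,np.vstack([b,d])])[:,:,::-1])
E
```

```text
clock: 13.8
tcp_pos: [0.5353, -0.1686, 0.2598]
eef_rot: [-0.279, 0.924, -0.05, 0.256]
wrist_force: [-0.1, -0.6, 0.3]
width: 0.017
13.8 [ 0.53525564 -0.16856142  0.25978571] [-0.55974339 -0.38289367  2.11045179  0.37224248  1.01445835 -2.85040694] [[-0.7133, -0.4897, 0.5013], [-0.541, 0.8395, 0.0503], [-0.4456, -0.2353, -0.8638]]
mouth in tool [1.48615866e-03 6.59380919e-05 7.96590942e-02]
0.05 [320.2 263.1]
0.055 [320.2 260.3]
0.06 [320.3 257.5]
0.065 [320.3 254.9]
0.07 [320.3 252.3]
0.08 [320.3 247.5]
0.09 [320.3 243.1]
mouth [320.36700857 245.52156484] [404.60736092 224.12695807] [339.85080685 166.75469565] [406.84945441 228.41459284] [344.37432104 160.72649098]
(np.int64(375), np.int64(199)) (np.int64(310), np.int64(141))
```

View pics/w4.png

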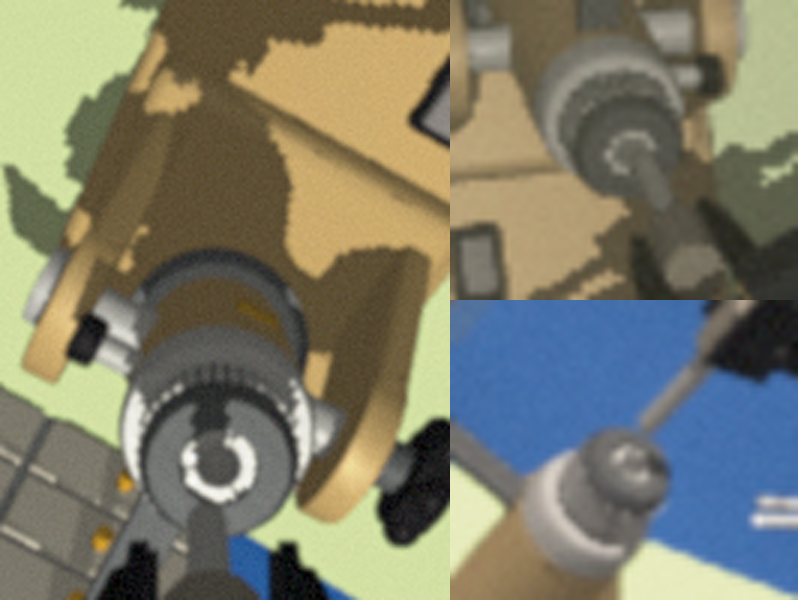

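```bash
python3 - <<'E'
from h import *
from scipy.optimize import least_squares
s=manip.get_state(); M=R.from_quat(s['eef_rot']).as_matrix()
p=snap('wrist'); t=snap('top'); sd=snap('side')
T=tri([ray(t,406.7-.4,225.7-.4),ray(sd,342.2-.4,162.7-.4)]); Mo=tri([ray(t,405.3-.4,224.5-.4),ray(sd,341.2-.4,169-.4)])
print('tip tool',M.T@(T-s['tcp_pos']),'mouth tool',M.T@(Mo-s['tcp_pos']))
for P,n in ((p,'w'),(t,'t'),(sd,'s')):
    for e in manip.silhouettes(P,'drum_arbor')[:1]:
        yx=np.argwhere(e['region']); c=yx.mean(0)[::-1]; w,V=np.linalg.eigh(np.cov((yx[:,::-1]-c).T)); 
        ax=V[:,1]; pr=(yx[:,::-1]-c)@ax
        a=proj(P,s['tcp_pos']); b=proj(P,s['tcp_pos']+M[:,2]*.06); 
        print(n,e['p'],len(yx),c,'ax',ax,'pred',(b-a)/np.linalg.norm(b-a),'ends',c+ax*pr.min(),c+ax*pr.max(), 'tcp,60',a,b)
print(find(p,'collet_mouth'),find(p,'nut_grip'),find(p,'drum_arbor'))
# enlarged wrist crop
cv2.imwrite('pics/w5.png',cv2.resize(p['image'][225:345,270:370],(600,600) if 0 else (500,600),interpolation=cv2.INTER_CUBIC)[:,:,::-1])
E
```

```text
tip tool [-0.00193922 -0.00225525  0.0661113 ] mouth tool [ 0.00498931 -0.00059202  0.08480265]
w 0.91 2234 [320.17815577 303.68531782] ax [0.04584218 0.99894869] pred [ 0.00136484 -0.99999907] ends [318.03567162 256.99836301] [321.63912504 335.52135537] tcp,60 [320.18719577 300.5302471 ] [320.24587679 257.53560903]
t 0.47 131 [412.87022901 239.16030534] ax [0.43634804 0.89977796] pred [-0.46560494 -0.88499268] ends [406.58558856 226.20096916] [416.73452815 247.12874079] tcp,60 [413.85106927 242.12181508] [406.46596793 228.08467741]
s 0.54 99 [350.50505051 151.65656566] ax [-0.57853077  0.81566056] pred [-0.66144653  0.74999233] ends [359.65542984 138.75560368] [342.64033271 162.7448956 ] tcp,60 [358.31181056 145.48243648] [343.91090816 161.81114323]
[(0.95, array([ 0.5934, -0.1697,  0.1716]))] [(0.73, array([ 0.5712, -0.1694,  0.1867])), (0.67, array([ 0.5891, -0.1643,  0.1699]))] [(0.55, array([ 0.5319, -0.17  ,  0.2698])), (0.48, array([0.6939, 0.0054, 0.0243]))]
```

View pics/w5.png

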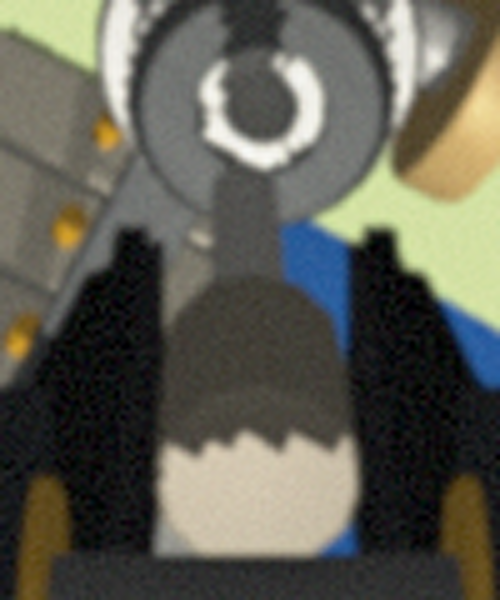

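```bash
python3 - <<'E'
from h import *
from scipy.optimize import least_squares
s=manip.get_state(); M=R.from_quat(s['eef_rot']).as_matrix()
p=snap('wrist'); t=snap('top'); sd=snap('side'); tc=s['tcp_pos']
W=lambda x,y,z: tc+M@np.array([x,y,z])
def f(q):
    st,x,k=q  # tip s, tip x, lean k in x per m toward head
    X=lambda z:x+k*z
    return [proj(p,W(X(.076)+.009,0,st-.076))[1]-301.8, proj(p,W(X(.05)+.009,0,st-.05))[1]-279.8, proj(p,W(X(0)+.0035,0,st))[1]-258,
     *(.7*(proj(t,W(X(0),-.001,st))-[406.5,226])),*(.7*(proj(sd,W(X(0),-.001,st))-[342.3,162.6])),k/.05]
for fix in (0,1):
    r=least_squares(f,[.06,0,0]); print(r.x.round(4),np.round(r.fun,1))
    break
def g(q):
    m=W(*q); return np.r_[proj(p,m)-[322.5,245.4],proj(t,m)-[405,224.1],proj(sd,m)-[340.3,168]]
r=least_squares(g,[0,0,.08]); print('mouth',r.x.round(4),r.fun.round(1))
E
```

```text
[ 0.0612 -0.0042  0.0196] [ 0.3 -0.4  0.  -0.8  0.2 -0.1 -0.4  0.4]
mouth [0.0015 0.0011 0.0799] [-0.6  0.1 -1.3  1.  -0.1  0.3]
```

```bash
python3 -m crank '[[[0,0,0],8],[[0,0,0],8],[[0.6,0.11,0],0],[[0,0,0.8],0],[[0,0,0],0],[[0,0,0],0]]'
python3 - <<'E'
from h import *
s=manip.get_state(); M=R.from_quat(s['eef_rot']).as_matrix(); print(s['clock'],s['joints'],M[:,2])
p=snap('wrist'); t=snap('top'); sd=snap('side')
tip=s['tcp_pos']+M@[-.0042,-.0005,.0612]; m=s['tcp_pos']+M@[-.0042,-.0005,.0612+.0107]
print('model tip',[proj(P,tip).round(1) for P in (p,t,sd)],[proj(P,m).round(1) for P in (p,t,sd)])
a=cv2.resize(p['image'][195:315,270:370],(500,600),interpolation=cv2.INTER_CUBIC)
b=cv2.resize(sd['image'][140:190,315:365],(300,300),interpolation=cv2.INTER_CUBIC);c=cv2.resize(t['image'][200:250,380:430],(300,300),interpolation=cv2.INTER_CUBIC)
cv2.imwrite('pics/w6.png',np.hstack([a,np.vstack([b,c])])[:,:,::-1])
E
```

```text
clock: 15.15
tcp_pos: [0.5329, -0.1684, 0.2468]
eef_rot: [-0.148, 0.954, -0.013, 0.259]
wrist_force: [0.5, -0.9, -0.4]
width: 0.0175
15.15 [-0.56220722 -0.37840053  2.12813843  0.37723999  0.99822124 -2.58230959] [ 0.49844859  0.05189319 -0.86536472]
model tip [array([319.5, 263.5]), array([404.8, 227.5]), array([342.6, 165.9])] [array([319.5, 257.8]), array([403.6, 225.3]), array([340.2, 168.6])]
```

View pics/w6.png

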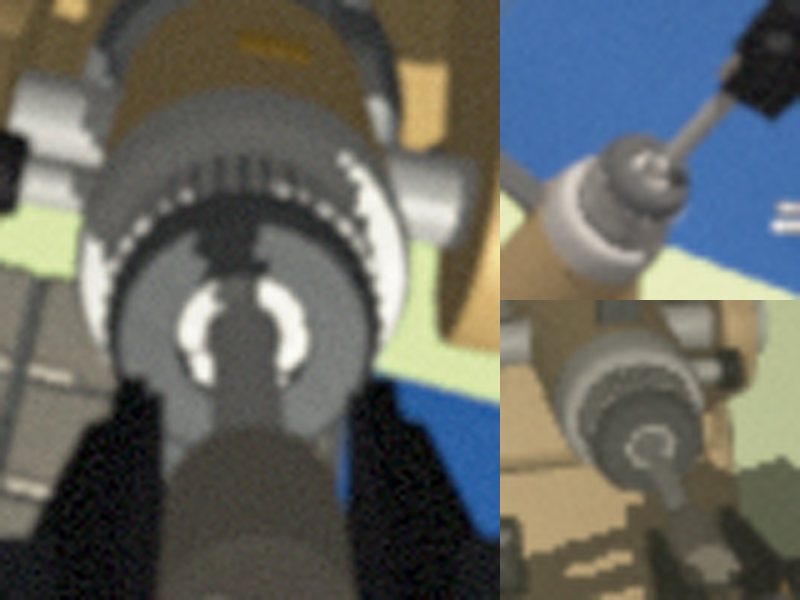

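```bash
python3 -m crank '[[[0,0,0.7],0],[[0,0,0.5],0],[[0,0,0.4],0],[[0,0,0.4],0],[[0,0,0],0]]'
python3 -c "
from h import *
s=manip.get_state(); M=R.from_quat(s['eef_rot']).as_matrix(); print(s['tcp_pos'],(M.T@s['wrist_force']).round(1),M[:,2])"
```

```text
clock: 15.8
tcp_pos: [0.5432, -0.1672, 0.2295]
eef_rot: [-0.147, 0.954, -0.013, 0.259]
wrist_force: [2.1, 0.6, -0.0]
width: 0.0172
[ 0.54319094 -0.16724166  0.22954237] [-1.9 -0.   1.1] [ 0.49890275  0.05205041 -0.86509352]
```

```bash
python3 -m crank '[[[0,0,0.5],0],[[0,0,0.5],0],[[0,0,0.5],0],[[0,0,0],0]]'
python3 -c "
from h import *
s=manip.get_state(); M=R.from_quat(s['eef_rot']).as_matrix(); print(s['tcp_pos'],(M.T@s['wrist_force']).round(1),M[:,2])"
```

```text
clock: 16.2
tcp_pos: [0.5508, -0.1667, 0.2166]
eef_rot: [-0.147, 0.954, -0.013, 0.26]
wrist_force: [3.5, 1.3, -1.4]
width: 0.0169
[ 0.55075512 -0.16665948  0.21657384] [-2.6  0.4  3. ] [ 0.4991917   0.05159407 -0.86495416]
```

```bash
python3 -m crank '[[[-0.1,0,0.5],0],[[0,0,0.5],0],[[0,0,0.4],0],[[0,0,0],0]]'
python3 -c "
from h import *
s=manip.get_state(); M=R.from_quat(s['eef_rot']).as_matrix(); print(s['tcp_pos'],(M.T@s['wrist_force']).round(1),M[:,2])"
python3 -m crank '[[[0,0,0.3],0],[[0,0,0.2],0],[[0,0,0],0]]'
python3 -c "
from h import *
s=manip.get_state(); M=R.from_quat(s['eef_rot']).as_matrix(); print(s['tcp_pos'],(M.T@s['wrist_force']).round(1),M[:,2])"
```

```text
clock: 16.6
tcp_pos: [0.5584, -0.1659, 0.2054]
eef_rot: [-0.147, 0.954, -0.013, 0.259]
wrist_force: [0.8, 0.4, 0.5]
width: 0.0172
[ 0.55841    -0.16591809  0.20544188] [-1.   0.2 -0. ] [ 0.49896347  0.05110933 -0.86511461]
clock: 16.9
tcp_pos: [0.5616, -0.1667, 0.2057]
eef_rot: [-0.148, 0.954, -0.015, 0.261]
wrist_force: [-15.7, 0.7, 17.2]
width: 0.0172
[ 0.56159793 -0.16672646  0.20574734] [  4.2   3.1 -22.7] [ 0.50186897  0.04884334 -0.86356347]
```

```bash
python3 -m crank '[[[0,0,0.2],0],[[0,0,0],0]]'
python3 -c "
from h import *
s=manip.get_state(); M=R.from_quat(s['eef_rot']).as_matrix(); print(s['tcp_pos'],(M.T@s['wrist_force']).round(1),M[:,2],s['joints'])"
python3 -m crank '[[[0,0,-0.2],0],[[0,0,0],0],[[0,0,0],0],[[0,0,0],0],[[0,0,0],0],[[0,0,0],0]]' 55
python3 - <<'E'
from h import *
s=manip.get_state(); M=R.from_quat(s['eef_rot']).as_matrix(); print(s['tcp_pos'],s['wrist_force'],s['width'])
p=snap('wrist');sd=snap('side');t=snap('top')
m=np.array([.5741,-.1653,.1903]); print('mouth',[proj(P,m).round(1) for P in (p,sd,t)])
d=np.array([-.5068,-.0493,.8606])
for k in (.034,.037,.040): print(k,[proj(P,m+d*k).round(1) for P in (p,sd,t)])
a=cv2.resize(p['image'][200:350,260:385],(500,600),interpolation=cv2.INTER_CUBIC)
b=cv2.resize(sd['image'][130:180,315:365],(300,300),interpolation=cv2.INTER_CUBIC);c=cv2.resize(t['image'][200:250,380:430],(300,300),interpolation=cv2.INTER_CUBIC)
cv2.imwrite('pics/w7.png',np.hstack([a,np.vstack([b,c])])[:,:,::-1])
E
```

```text
clock: 17.1
tcp_pos: [0.5631, -0.1668, 0.2059]
eef_rot: [-0.148, 0.954, -0.015, 0.262]
wrist_force: [-17.8, 0.8, 22.2]
width: 0.0173
[ 0.56314175 -0.16677288  0.20588016] [  3.4   3.3 -28.1] [ 0.50376299  0.04854832 -0.86247661] [-0.52355986 -0.27901941  2.12454772  0.38836118  0.8885501  -2.58646231]
clock: 17.7
tcp_pos: [0.5607, -0.1653, 0.2007]
eef_rot: [-0.147, 0.954, -0.013, 0.259]
wrist_force: [-0.0, -0.1, -0.2]
width: 0.0517
[ 0.56066569 -0.16533993  0.20071858] [-0.02284892 -0.07406933 -0.20195386] 0.05166827593617389
mouth [array([315. , 297.9]), array([339.9, 166.8]), array([404.6, 224.1])]
0.034 [array([314.3, 332.3]), array([347.7, 158.1]), array([408.5, 231.7])]
0.037 [array([314.2, 336. ]), array([348.4, 157.3]), array([408.9, 232.4])]
0.04 [array([314.2, 339.9]), array([349.1, 156.5]), array([409.2, 233.1])]
```

View pics/w7.png

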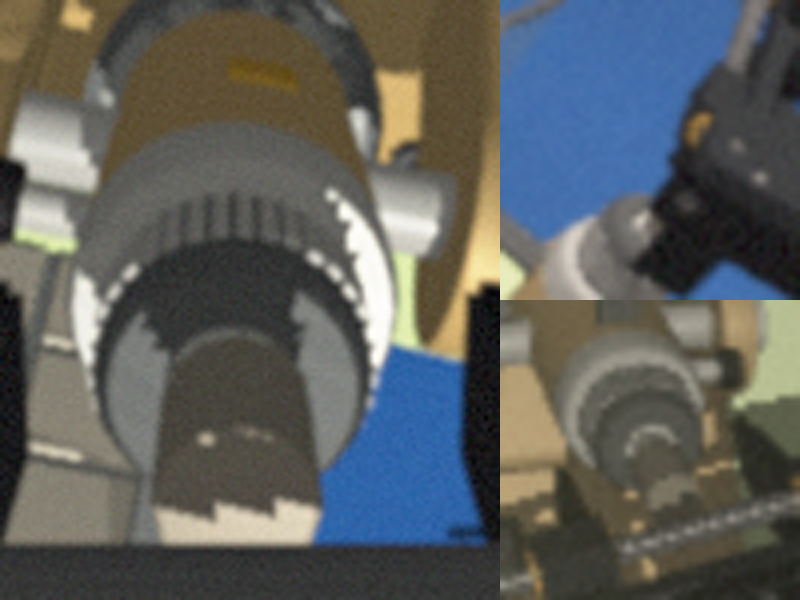

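```bash
python3 - <<'E'
from h import *
s=manip.get_state(); M=R.from_quat(s['eef_rot']).as_matrix(); d=np.array([-.5068,-.0493,.8606])
for m in ([.5741,-.1653,.1903],[.5739,-.165,.190]): print((M.T@(np.array(m)-.013*d-s['tcp_pos'])*100).round(2))
print(M.round(3).tolist())
E
```

```text
[-0.58 -0.25  2.9 ]
[-0.56 -0.21  2.92]
[[-0.822, -0.274, 0.499], [-0.287, 0.956, 0.051], [-0.491, -0.101, -0.865]]
```

```bash
python3 -m crank '[[[-0.2,-0.05,0.7],0],[[-0.2,-0.05,0.8],0],[[0,0,0.8],0],[[0,0,0.6],0],[[0,0,0],0],[[0,0,0],0]]'
python3 - <<'E'
from h import *
s=manip.get_state(); M=R.from_quat(s['eef_rot']).as_matrix(); print(s['tcp_pos'],M.T@s['wrist_force'],s['width'])
p=snap('wrist');
m=np.array([.574,-.165,.190]); d=np.array([-.5068,-.0493,.8606])
print('mouth',proj(p,m).round(1),M.T@(m-s['tcp_pos']))
for k in (0,.017,.034): print(k,proj(p,m+d*k).round(1), proj(p,s['tcp_pos']-M[:,2]*(.013+k)))
for x in (-.0155,.0155): print(proj(p,m+M[:,0]*x),proj(p,m+M[:,1]*x))
cv2.imwrite('pics/w8.png',cv2.resize(p['image'][180:380,230:410],(540,600),interpolation=cv2.INTER_CUBIC)[:,:,::-1])
E
```

```text
clock: 18.45
tcp_pos: [0.5788, -0.1637, 0.1778]
eef_rot: [-0.147, 0.954, -0.013, 0.259]
wrist_force: [0.3, 0.4, 0.0]
width: 0.0524
[ 0.57877149 -0.16367153  0.17780246] [-0.41966612  0.30685317  0.16212164] 0.052416395074681515
mouth [317.3 317.5] [-0.00168371 -0.00119078 -0.01300227]
0 [317.3 317.5] [320.15767397 313.87936223]
0.017 [317.2 338.3] [320.10933287 334.6854711 ]
0.034 [317.  364.3] [320.04893853 360.67931837]
[317.38935682 349.79542378] [280.75267748 317.45682393]
[317.29619    283.49157313] [353.93215271 317.51968723]
```

View pics/w8.png

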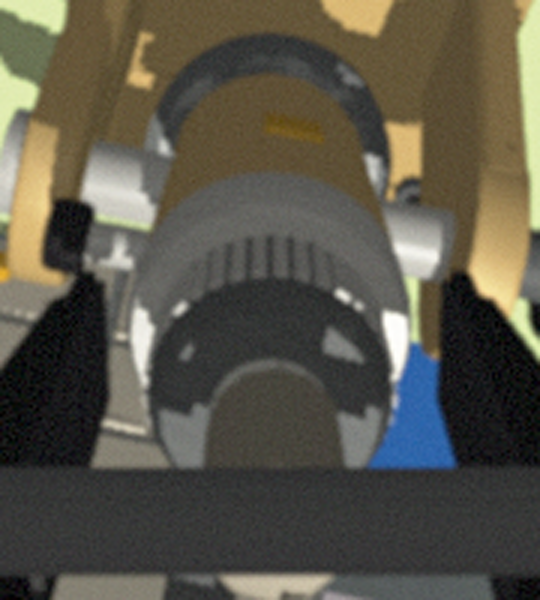

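```bash
python3 -m crank '[[[0,0,0],0],[[0,0,0],0],[[0,0,0],0],[[0,0,0],0],[[0,0,0],0]]' 0 50
python3 -m crank '[[[0,0,0],4],[[0,0,0],8],[[0,0,0],8],[[0,0,0],0]]'
python3 -c "
from h import *
s=manip.get_state(); M=R.from_quat(s['eef_rot']).as_matrix(); print(s['tcp_pos'],(M.T@s['wrist_force']).round(1),(M.T@s['moment']).round(2),s['joints'],s['width'])"
```

```text
clock: 19.0
tcp_pos: [0.5789, -0.164, 0.1787]
eef_rot: [-0.147, 0.954, -0.013, 0.26]
wrist_force: [-1.3, -0.9, 2.2]
width: 0.0356
clock: 19.4
tcp_pos: [0.5789, -0.1636, 0.1787]
eef_rot: [0.021, 0.965, 0.033, 0.258]
wrist_force: [-2.1, 0.4, 3.4]
width: 0.0352
[ 0.57891383 -0.1636018   0.17871055] [ 0.2  0.6 -3.9] [-0.2   0.34  0.2 ] [-0.50132042 -0.21502156  2.11926036  0.39655338  0.83207277 -2.2373747 ] 0.03524524615734635
```

```bash
python3 -m crank '[[[0,0,0],8],[[0,0,0],8],[[0,0,0],8],[[0,0,0],8],[[0,0,0],8],[[0,0,0],8],[[0,0,0],8],[[0,0,0],0]]'
python3 -c "
from h import *
s=manip.get_state(); M=R.from_quat(s['eef_rot']).as_matrix(); print(s['tcp_pos'],(M.T@s['wrist_force']).round(1),(M.T@s['moment']).round(2),s['joints'],s['width'])"
python3 -m crank '[[[0,0,0],8],[[0,0,0],8],[[0,0,0],8],[[0,0,0],8],[[0,0,0],0]]'
python3 -c "
from h import *
s=manip.get_state(); M=R.from_quat(s['eef_rot']).as_matrix(); print(s['tcp_pos'],(M.T@s['wrist_force']).round(1),(M.T@s['moment']).round(2),s['joints'],s['width'])"
```

```text
clock: 20.2
tcp_pos: [0.5795, -0.1627, 0.1791]
eef_rot: [0.471, 0.843, 0.151, 0.213]
wrist_force: [0.6, 5.5, 3.0]
width: 0.0349
[ 0.57946831 -0.16268576  0.17910618] [ 3.8  4.6 -2. ] [-1.03  0.75  0.14] [-0.50039445 -0.21507494  2.11901871  0.39924335  0.83215078 -1.26261527] 0.03490554095248395
clock: 20.7
tcp_pos: [0.58, -0.1626, 0.1795]
eef_rot: [0.685, 0.68, 0.204, 0.164]
wrist_force: [3.5, 6.8, 2.2]
width: 0.0353
[ 0.58003114 -0.16259597  0.17946081] [6.9 4.  0.2] [-0.9   1.19  0.17] [-0.499944   -0.21492841  2.11865456  0.40015631  0.83091352 -0.7046129 ] 0.03529379097680773
```

```bash
python3 -m crank '[[[0,0,0],8],[[0,0,0],8],[[0,0,0],8],[[0,0,0],6],[[0,0,0],0]]'
python3 -c "
from h import *
s=manip.get_state(); M=R.from_quat(s['eef_rot']).as_matrix(); print(s['tcp_pos'],(M.T@s['wrist_force']).round(1),(M.T@s['moment']).round(2),s['joints'][5],s['joint_torque'][5],s['width'])"
python3 -m crank '[[[0,0,0],5],[[0,0,0],5],[[0,0,0],0]]'
python3 -c "
from h import *
s=manip.get_state(); M=R.from_quat(s['eef_rot']).as_matrix(); print(s['tcp_pos'],(M.T@s['wrist_force']).round(1),(M.T@s['moment']).round(2),s['joints'][5],s['joint_torque'][5],s['width'])"
python3 -m crank '[[[0,0,0],5],[[0,0,0],5],[[0,0,0],0]]'
python3 -c "
from h import *
s=manip.get_state(); M=R.from_quat(s['eef_rot']).as_matrix(); print(s['tcp_pos'],(M.T@s['wrist_force']).round(1),(M.T@s['moment']).round(2),s['joints'][5],s['joint_torque'][5],s['width'])"
```

```text
clock: 21.2
tcp_pos: [0.5805, -0.1629, 0.1797]
eef_rot: [0.837, 0.48, 0.24, 0.106]
wrist_force: [6.5, 6.4, 0.5]
width: 0.0354
[ 0.58051875 -0.16285135  0.17973868] [8.4 1.8 3.1] [-0.57  1.38  0.16] -0.18166342286139703 0.20813425071537495 0.035376043650726025
clock: 21.5
tcp_pos: [0.5806, -0.163, 0.1799]
eef_rot: [0.876, 0.405, 0.248, 0.085]
wrist_force: [6.8, 6.5, 0.7]
width: 0.0354
[ 0.58063759 -0.16297178  0.1798678 ] [8.8 0.5 3.2] [-0.43  1.4   0.17] -0.007531872714204292 0.1752800540998578 0.03539962701721285
clock: 21.8
tcp_pos: [0.58, -0.1638, 0.1795]
eef_rot: [0.907, 0.329, 0.253, 0.064]
wrist_force: [3.6, 2.7, 2.2]
width: 0.0349
[ 0.57999862 -0.16376276  0.17950175] [5.  0.6 0.1] [-0.05  0.65 -0.61] 0.16521359164268987 0.876212976872921 0.034890781195262385
```

```bash
python3 -m crank '[[[0,0,0],4],[[0,0,0],0]]'
python3 -c "
from h import *
s=manip.get_state(); print(s['joints'][5],s['joint_torque'][5],s['width'])"
python3 -m crank '[[[0,0,0],0],[[0,0,0],0],[[0,0,0],0],[[0,0,0],0]]' 60
python3 -m crank '[[[0,0,-1],0],[[0,0,-2],0],[[0,0,-3],0],[[0,0,-3.5],0],[[0,0,-4],0],[[0,0,-4],0],[[0,0,0],0],[[0,0,0],0]]'
python3 - <<'E'
from h import *
s=manip.get_state(); print(s['tcp_pos'],s['wrist_force'],s['width'])
p=snap('wrist');sd=snap('side');t=snap('top')
m=np.array([.574,-.165,.190]); d=np.array([-.5068,-.0493,.8606])
for k in (0,.034): print(k,[proj(P,m+d*k).round(1) for P in (p,sd,t)])
u,v=proj(p,m+d*.02).astype(int); u=np.clip(u,60,580);v=np.clip(v,75,405); print(u,v)
a=cv2.resize(p['image'][v-75:v+75,u-60:u+60],(480,600),interpolation=cv2.INTER_CUBIC)
b=cv2.resize(sd['image'][135:185,315:365],(300,300),interpolation=cv2.INTER_CUBIC);c=cv2.resize(t['image'][200:250,380:430],(300,300),interpolation=cv2.INTER_CUBIC)
cv2.imwrite('pics/w9.png',np.hstack([a,np.vstack([b,c])])[:,:,::-1])
for q in ['drum_arbor','bell_a','loupe','dish','ball_arbor','cone_arbor','wheel_arbor']: print(q,find(t,q),find(sd,q))
E
```

```text
clock: 22.0
tcp_pos: [0.5793, -0.1643, 0.1791]
eef_rot: [0.918, 0.298, 0.254, 0.056]
wrist_force: [1.0, 0.4, 1.5]
width: 0.0354
0.23470979162666686 1.1254920065402985 0.03538468497383398
clock: 22.4
tcp_pos: [0.5784, -0.1638, 0.1777]
eef_rot: [0.92, 0.295, 0.254, 0.053]
wrist_force: [-0.2, -0.6, -0.0]
width: 0.0561
clock: 23.2
tcp_pos: [0.4913, -0.1732, 0.3317]
eef_rot: [0.919, 0.294, 0.255, 0.055]
wrist_force: [-0.3, -0.5, -0.8]
width: 0.057
[ 0.49130735 -0.17320307  0.33165033] [-0.26993698 -0.47126334 -0.78340799] 0.056956419679874803
0 [array([320.9, 217.3]), array([339.8, 167. ]), array([404.4, 224.2])]
0.034 [array([320.8, 227.5]), array([347.6, 158.3]), array([408.3, 231.7])]
320 223
drum_arbor [] []
bell_a [(0.96, array([0.4301, 0.3909, 0.0212])), (0.75, array([ 0.5076, -0.0024,  0.0225]))] [(0.8, array([0.5005, 0.0145, 0.0259])), (0.74, array([0.4199, 0.4065, 0.0188]))]
loupe [(0.59, array([0.6952, 0.004 , 0.0348]))] [(0.82, array([0.6966, 0.0185, 0.0219])), (0.66, array([0.4058, 0.1989, 0.0113]))]
dish [(0.82, array([ 0.4157, -0.4025,  0.0146]))] [(0.89, array([ 0.4413, -0.4047,  0.0129]))]
ball_arbor [] [(0.68, array([0.5431, 0.15  , 0.0775]))]
cone_arbor [(0.49, array([0.5678, 0.1787, 0.0667]))] [(0.58, array([ 0.6153, -0.1434,  0.1716]))]
wheel_arbor [(0.7, array([0.5311, 0.1003, 0.0745])), (0.67, array([ 0.6348, -0.1525,  0.1905]))] [(0.44, array([0.5266, 0.1107, 0.0711]))]
```

```bash
python3 - <<'E'
from h import *
p=snap('wrist'); m=np.array([.574,-.165,.190]); d=np.array([-.5068,-.0493,.8606])
M=R.from_quat(manip.get_state()['eef_rot']).as_matrix()
for e in manip.silhouettes(p,'drum_arbor')[:2]:
    yx=np.argwhere(e['region']); print(e['p'],len(yx),yx.min(0),yx.max(0),yx.mean(0))
for off in (-.004,0,.004,.008):
    c=np.array([proj(p,m+d*k+.009*(np.cos(a)*M[:,0]+np.sin(a)*M[:,1])) for k in (.008+off,.034+off) for a in np.linspace(0,6.28,60)])
    print(off,c.min(0)[::-1].round(1),c.max(0)[::-1].round(1))
print(find(p,'drum_arbor'),find(p,'nut_grip'))
E
```

```text
0.68 504 [210 310] [237 331] [223.71825397 320.93253968]
-0.004 [207.7 310.8] [237.  333.8]
0 [208.7 310.7] [238.5 333.9]
0.004 [209.8 310.5] [240.  334.1]
0.008 [210.8 310.3] [241.5 334.2]
[(0.74, array([ 0.5591, -0.1667,  0.2237])), (0.23, array([0.5539, 0.1433, 0.0792]))] [(0.85, array([ 0.5795, -0.1581,  0.1889])), (0.66, array([0.5279, 0.1045, 0.0741]))]
```

```bash
python3 -c "
from plant import manip
print(manip.finish_job(), manip.get_state()['clock'])"
```

```text
the job is handed in; nothing more can be done
the job is handed in; nothing more can be done
```

I took the drum arbor out of the rack, slid it into the tilted collet, tightened the nut clockwise and let go. The gripper is open and about 15 cm back along the spindle's axis. The job is handed in at about 24 s on the clock.

The moves only allow a turn about the tool's own axis. I therefore tilted the tool by pushing at the edge of the arm's reach until it matched the spindle's measured axis, within about half a degree.

**Last checks:**
- **Seating:** the shank met a hard stop at about 28 N. Its end was then within about 1 mm of the computed floor of the bore. The wrist camera's outline of the head afterwards fits the home position to about 2 mm. The network's point on the head came out about 37 mm past the collet mouth, against 34 mm when home; that network is only good to about 4 mm.
- **Nut:** the tool turned about 2.8 rad. Wrist torque stayed near 0.2 N m, then climbed to 1.1 N m, which fits the dead stop. I did not read the nut's angle directly.
- **Surroundings:** contact forces stayed under about 30 N. Bell presses and loupe read within about 6 mm of their first positions. The dish read about 20 mm closer to the robot in the top view but about 5 mm off in the side view, and the arm never went near it. The hammer, screwdriver, movement holder and tweezers were not re-checked.

**Checks that failed or disagreed:**
- The final close-up could not be viewed because the 12-picture limit was reached.
- The top and side views no longer detected the drum arbor after fitting; only the wrist view did.
- The last side view labelled the spindle as the cone arbor, and the last top view missed the ball arbor. The opposite view found each of them in the rack, and the wheel arbor was found there in both.

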